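Snug the drum's tapered bung and cap it

TASK

The square-headed brass bung in the lid of the yellow drum is only started in its thread: turn it clockwise until the tapered thread bites and it goes clearly snug, stopping before it is turned more than 25 degrees or so past the bite. Then put the red cover cap over the bung so it sits flat on the lid, let go, and leave the bowl, scale and jar where they are.

Things in the scene. Friction and masses are not known exactly. Their poses are not given: they have to be found in the camera images.
- port (a point): centre of the bung port, on the flat top of the yellow drum's lid, 130 mm above the bench. The drum is fixed, 260 mm across; the port is 60 mm from its centre; this frame's x points from the drum's centre to the port, z up. A black boss of radius 31 mm stands 12 mm above the lid around the port.
- plug_head (a point): centre of the bung's brass head, on the port's axis 36 mm above the lid: a 30 x 30 mm square, 36 mm tall (18 to 54 mm above the lid), on a short round neck. x and y are square to the head's faces and turn with it, z up. It tightens clockwise seen from above, with no visible sinking, and bites after an unknown 35 to 145 degrees. A grip of 50 N on two opposite faces can turn it.
- seal (a joint): depth of the bung's taper past its bite, in m: 0 before, then 0.0003 per radian turned; far too small for this reading, so feel the torque. Drag is 0.06 N m; past the bite the torque climbs by 1.2 N m per radian. Snug: 0.2 to 0.45 N m (10 to 20 degrees past the bite); let go, it springs back a little and holds. 30 degrees past (0.63 N m) spoils the thread. At rest the drag may act either way.
- cap_knob (a point): centre of the round knob (26 mm across, 46 mm tall) on top of the loose red cover cap (about 90 g), which stands on the bench open side down. The knob's centre is 91 mm above the cap's rim. The cap is 80 mm across outside, 72 mm inside, 68 mm tall without the knob, 63 mm deep inside; it goes over boss and bung with 5 mm to spare all round.
- cap_rim (a point): centre of the cap's lower rim, 91 mm below the knob's centre; z is the cap's axis, up. On the bench it lies at bench height, when fitted at the lid's top, on the port's axis.
- bowl: loose steel mixing bowl, 170 mm across, 85 mm high; origin at the centre of its underside. Leave it alone.
- scale: loose grey bench scale, 120 x 130 mm, 26 mm high; origin at the centre of its underside. Leave it alone.
- jar: loose amber jar with white lid, 60 mm across, 85 mm high; origin at the centre of its underside. Leave it alone.
Mind the look-alikes: they are no part of the job. Of the things shaped like the part that bears cap_knob, the red one is meant.

How it is judged:
By the outcome, as a careful person would: the job done as asked, in the order asked, and still so for the second after the job is handed in, with the robot touching nothing.
It also fails if it takes over 72 s, if anything falls off the work surface, if the arm or the gripper's body presses on something with over 40 N, if the wrist force passes 120 N, or if a joint passes its speed limit or range.

ROBOT

A 6-joint arm with a two-finger parallel gripper is mounted at the origin on the work surface. World frame = base frame: x ahead of the robot, y to its left, z up, the work surface at z = 0. Lengths are in m, angles in rad, forces in N, time in s.
With the tool pointing down it reaches from about 0.35 to 0.775 m from the base axis. Payload 7.3 kg.
Tool frame: the origin (TCP) lies at the very end of the fingers, on their centre line; the grasp point (between the pads) lies 19 mm behind it; z points along the fingers, x is the direction in which the jaws open and shut, and the axes are right-handed (so a half turn about z gives the same grasp; the last joint's range is limited). The gripper opens to 92 mm and grips with 3 to 60 N. Pads are 19 mm wide; open, the fingers measure 130 mm over their backs; the gripper's body (75 mm by 190 mm) begins 47 mm behind the grasp point.
Start: joints at [-1.495, 0.342, 1.524, -0, 1.275, -0.146], TCP at [0.116, -0.512, 0.227] pointing down, gripper open.
Joint ranges: [-2.53, 2.53], [-0.77, 2.02], [0.04, 2.7], [-1, 4.14], [0.28, 2.66], [-3.11, 3.11]. Speed limits (rad/s): [2.57, 2.57, 3.14, 3.14, 3.14, 3.14].

INTERFACE

Orientations are given as [roll, pitch, yaw] about the fixed x, y, z axes, in that order (R = Rz(yaw) Ry(pitch) Rx(roll)).
In Python, from cell import robot, read_camera, nets gives the robot as it stands. The module is installed in compiled form; this text tells all that it offers.
- The arm moves only by the tool carry_out, never from a script. Its arguments are lists of equal length, an entry for each row: "translation": the shift along the tool's x, y, z in m, a list of three; "turn": the turn, a rotation vector about the tool's x, y, z in rad, a list of three; "gripper": the gripper's target within -1 to 1 (shut at 1, half-way at 0, fully open at -1). A call has 1 to 10 rows; each row shifts and turns the commanded pose from where the row before left it, along the tool's axes as they then stand; what a row does not reach is not made up. A row lasts 1/10 s, in which the tool goes at most 50 mm and 8.59 degrees, less where a joint would pass 70% of its speed; a pose out of reach is approached as far as the arm can. A call with a gripper value outside its range is refused whole. The fingers move at their own pace and stop on an object; "squeeze" is the grip in N (left out, the last holds). Time passes only in rows, so rows that do not move let the fingers close. It gives the time, the measured TCP pose, the force and the opening at its end, in the units of the state.
- robot.observe(): the state, without advancing time (a new reading comes with each control period).
- read_camera(name): name is "scene" or "top"; returns a dict with "img" (480x640x3 uint8, red, green, blue), "fx", "fy", "cx", "cy" (pixels), "distortion" ([k1, k2, p1, p2, k3] as OpenCV has them; the pictures are not rectified), "world_from_camera" (4x4, takes a point from camera to world coordinates). Camera axes: x right, y down, z forward; pixel columns grow to the right and rows downward; lengths in m; the calibration is good to about 2 mm. A picture is of the moment at which its call begins. There is no depth.
- robot.hand_in(): hands the job in, once; it reports no verdict.
Trained networks look in a picture, given as the dict that the camera call returned (one of the last four; its "shot" number tells which), for a name from the list of things; names that differ only in an ending like _2 or _b are one class to them, and where a whole thing is asked for, a point or a joint stands for the part that bears it (a point fixed in the world has none). Each returns a list of dicts, best first, with "score" (0 to 1); they miss things now and then, are a little off and sometimes report something else, mostly with a low value. They report only what shows in the picture. A call takes as long as a camera call. They do not tell look-alikes from the thing itself.
- nets.regions_of(picture, name): "region" (480x640 bool, what is visible of it) and "pixel" ([column, row] in pixels, amid what is visible of it).
- nets.tip_of(picture, name): "pixel" ([column, row] in pixels: a listed point, or the origin of a listed thing).
The state is a dict: "time": time; "qpos": joint angles; "qvel": joint speeds; "joint_efforts": joint torques, N m; "tool_pos": TCP position; "tool_rot": TCP orientation; "contact_force": force on the tool from outside, world axes, zero at the start; "torque": the same for the moment, N m; "opening": finger opening in m.
Only numpy, scipy, OpenCV 4.12 (cv2) and the standard library are available. Lean on these libraries where they do the work, as an engineer would, in place of code of your own. Each camera call takes 0.05 s, during which the arm holds its last target. There are 200 camera calls.

## Working session

There is one attempt and no reset: what is moved stays moved. The work goes in short steps, Python scripts to look and compute and a tool call to move; the robot and the scene stay as the last step left them, time stands still between calls to the robot, and variables do not carry over. Pictures are saved under pics/ and viewed, about 8 in all and at most 12, crops included, and the job is handed in when it is done.

Besides the shell and the picture viewer there is one more tool, called after ">>>" by a JSON object that holds its "op" and its "data". carry_out: Moves the arm, as the interface text tells. Its arguments: {"type":"object","properties":{"translation":{"type":"array","items":{"type":"array","items":{"type":"number"}}},"turn":{"type":"array","items":{"type":"array","items":{"type":"number"}}},"gripper":{"type":"array","items":{"type":"number"}},"squeeze":{"type":"number"}},"required":["translation","turn","gripper"]}

```bash
mkdir -p pics; cat > h.py <<'E'
import numpy as np, cv2
from cell import robot, read_camera, nets
def ray(p,px):
    K=np.array([[p['fx'],0,p['cx']],[0,p['fy'],p['cy']],[0,0,1]])
    u=cv2.undistortPoints(np.array([[px]],float),K,np.array(p['distortion']))[0,0]
    T=np.array(p['world_from_camera']); return T[:3,3],T[:3,:3]@np.array([u[0],u[1],1.])
def atz(p,px,z):
    o,d=ray(p,px); return o+d*(z-o[2])/d[2]
def proj(p,X):
    K=np.array([[p['fx'],0,p['cx']],[0,p['fy'],p['cy']],[0,0,1]])
    T=np.linalg.inv(np.array(p['world_from_camera']))
    return cv2.projectPoints(np.array(X,float).reshape(-1,1,3),cv2.Rodrigues(T[:3,:3])[0],T[:3,3],K,np.array(p['distortion']))[0][:,0]
def save(p,n): cv2.imwrite('pics/'+n,p['img'][:,:,::-1])
E
python3 - <<'E'
from h import *
np.set_printoptions(precision=4,suppress=True)
Z=dict(port=.13,plug_head=.166,cap_knob=.091,cap_rim=0,bowl=0,scale=0,jar=0)
for c in('top','scene'):
    p=read_camera(c); save(p,c+'0.png'); print(c,p['world_from_camera'][:3])
    for n,z in Z.items():
        for r in nets.tip_of(p,n)[:3]: print(n,round(r['score'],2),np.round(r['pixel'],1),atz(p,r['pixel'],z))
s=robot.observe();print(s)
E
```

```text
top [[-0.0067 -0.9916  0.1294  0.402 ]
 [-1.      0.0068  0.0005 -0.0886]
 [-0.0014 -0.1294 -0.9916  0.9554]]
port 0.87 [220.3 214.2] [0.5674 0.0972 0.13  ]
plug_head 0.73 [218.7 208.3] [0.5714 0.0923 0.166 ]
cap_knob 0.73 [443.3 375.2] [ 0.2535 -0.334   0.091 ]
cap_knob 0.71 [377.2 322.1] [ 0.3576 -0.2068  0.091 ]
cap_knob 0.69 [386.8 258.4] [ 0.483  -0.2289  0.091 ]
cap_rim 0.92 [380.5 261.5] [ 0.4848 -0.2296  0.    ]
cap_rim 0.69 [436.  252.3] [ 0.5043 -0.3537  0.    ]
cap_rim 0.65 [369.4 321.7] [ 0.3539 -0.2023  0.    ]
bowl 0.63 [406.6 158.5] [ 0.72   -0.2958  0.    ]
scale 0.92 [278.9 138.7] [ 0.7689 -0.0041  0.    ]
scene [[ 0.4346  0.6329 -0.6408  1.1625]
 [ 0.9006 -0.3078  0.3068 -0.3998]
 [-0.003  -0.7105 -0.7037  0.8112]]
port 0.87 [413.4 218.1] [0.5647 0.0984 0.13  ]
plug_head 0.79 [416.2 209.3] [0.5772 0.0913 0.166 ]
cap_knob 0.83 [238.5 217.5] [ 0.3656 -0.2077  0.091 ]
cap_knob 0.74 [244.3 258.4] [ 0.4847 -0.2373  0.091 ]
cap_knob 0.71 [166.6 204.7] [ 0.2543 -0.3381  0.091 ]
cap_rim 0.92 [253.  286.1] [ 0.4828 -0.2276  0.    ]
cap_rim 0.8 [194.3 317.2] [ 0.5082 -0.3629  0.    ]
cap_rim 0.8 [176.1 233.4] [ 0.2527 -0.3344  0.    ]
bowl 0.89 [263.1 388.9] [ 0.7156 -0.2966  0.    ]
scale 0.62 [419.1 353. ] [ 0.7741 -0.0054  0.    ]
jar 0.73 [163.9 277.2] [ 0.3758 -0.3932  0.    ]
{'time': 0.8, 'qpos': array([-1.495 ,  0.342 ,  1.5241,  0.    ,  1.2754, -0.146 ]), 'qvel': array([-0.0003, -0.0001, -0.0001,  0.0007, -0.0009, -0.0014]), 'joint_efforts': array([ -0.0016, -43.1092, -24.4472,   0.0717,   0.0481,   0.    ]), 'tool_pos': array([ 0.1155, -0.5121,  0.2268]), 'tool_rot': array([ 3.1416, -0.0001, -1.349 ]), 'contact_force': array([-0.5005,  0.3601,  0.3876]), 'torque': array([-0.0217,  0.0201,  0.0482]), 'opening': 0.09154405488778371}
```

View pics/top0.png

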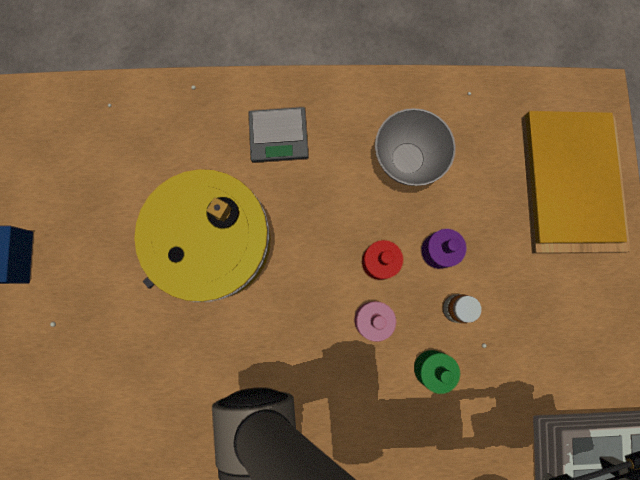

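View pics/scene0.png

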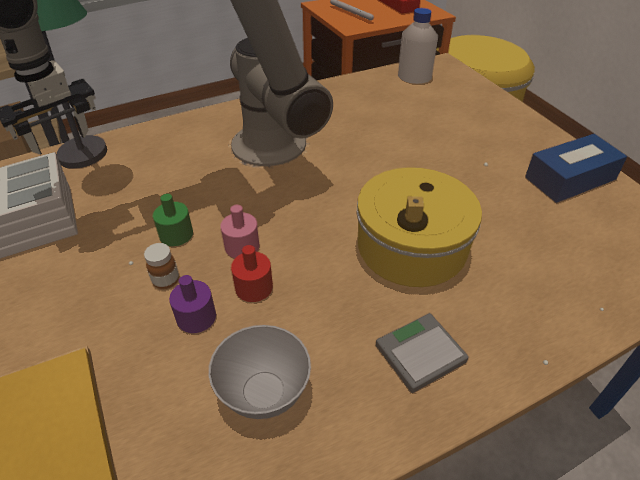

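The top view shows the red cap at about (383,259), pink at (376,321), purple at (445,248) and the bung at (218,209). In the scene view, red is at (252,275) and the bung at (415,209). Next I'll refine the bung's position and yaw.

```bash
cat > m.py <<'E'
from h import *
from scipy.optimize import minimize
np.set_printoptions(precision=4,suppress=True)
P={c:read_camera(c) for c in('top','scene')}
# brass / yellow masks
cr=[]
for c,(x,y) in dict(top=(220,212),scene=(414,212)).items():
    im=P[c]['img']; cr.append(cv2.resize(im[y-25:y+25,x-25:x+25],(400,400),interpolation=cv2.INTER_CUBIC))
    hsv=cv2.cvtColor(im,cv2.COLOR_RGB2HSV); print(c,'head',hsv[y-3,x-2],im[y-3,x-2])
    r=nets.regions_of(P[c],'plug_head')[0]; print(r['score'],r['pixel'],r['region'].sum())
    np.save(c+'_reg.npy',r['region'])
cv2.imwrite('pics/crop1.png',np.hstack(cr)[:,:,::-1])
def cube(x,y,a):
    return [[x+21.2132e-3*np.cos(a+k*np.pi/2+np.pi/4),y+21.2132e-3*np.sin(a+k*np.pi/2+np.pi/4),z] for z in(.148,.184) for k in range(4)]
def cost(v):
    s=0
    for c,p in P.items():
        R=np.load(c+'_reg.npy'); h=cv2.convexHull(proj(p,cube(*v)).astype(np.float32))
        m=np.zeros((480*4,640*4),np.uint8); cv2.fillConvexPoly(m,np.round(h*4*16+1.5*16).astype(np.int32),1,shift=4)
        m=cv2.resize(m.astype(np.float32),(640,480),interpolation=cv2.INTER_AREA)
        s+=np.abs(m-R).sum()
    return s
best=min((minimize(cost,[.573,.093,a],method='Nelder-Mead',options=dict(initial_simplex=[[.573,.093,a],[.579,.093,a],[.573,.099,a],[.573,.093,a+.2]])) for a in np.arange(0,1.57,.2)),key=lambda r:r.fun)
print('plug',best.x,np.degrees(best.x[2]),best.fun)
# lid ellipse in top
im=P['top']['img']; hsv=cv2.cvtColor(im,cv2.COLOR_RGB2HSV)
for c in P:
    for n in('cap_knob','cap_rim','plug_head'):
        for r in nets.tip_of(P[c],n)[:4]:print(c,n,r['pixel'],atz(P[c],r['pixel'],dict(cap_knob=.091,cap_rim=0,plug_head=.166)[n]))
E
python3 m.py
```

```text
top head [ 8 42 66] [66 58 55]
0.75 [218.3, 212.8] 389
scene head [ 19 157  94] [94 72 36]
0.92 [415.1, 206.4] 424
plug [0.5695 0.092  1.048 ] 60.04369729308175 97.1875
top cap_knob [445.4, 243.6] [ 0.512  -0.3483  0.091 ]
top cap_knob [377.1, 323.4] [ 0.3551 -0.2066  0.091 ]
top cap_knob [440.6, 373.6] [ 0.2567 -0.3288  0.091 ]
top cap_knob [385.0, 257.9] [ 0.484  -0.2253  0.091 ]
top cap_rim [433.7, 369.8] [ 0.2497 -0.3393  0.    ]
top cap_rim [373.1, 320.6] [ 0.3562 -0.2104  0.    ]
top cap_rim [379.7, 264.4] [ 0.4784 -0.2276  0.    ]
top cap_rim [437.5, 250.1] [ 0.5091 -0.3572  0.    ]
top plug_head [221.4, 210.3] [0.5675 0.0872 0.166 ]
scene cap_knob [240.6, 217.5] [ 0.3676 -0.2036  0.091 ]
scene cap_knob [247.3, 257.1] [ 0.484  -0.2308  0.091 ]
scene cap_knob [168.3, 203.6] [ 0.2523 -0.3337  0.091 ]
scene cap_knob [187.2, 288.3] [ 0.5106 -0.3604  0.091 ]
scene cap_rim [192.4, 319.4] [ 0.5119 -0.3679  0.    ]
scene cap_rim [253.9, 285.4] [ 0.4818 -0.2252  0.    ]
scene cap_rim [245.7, 241.4] [ 0.3499 -0.1957  0.    ]
scene cap_rim [177.4, 233.3] [ 0.2538 -0.3316  0.    ]
scene plug_head [415.7, 207.6] [0.5725 0.0932 0.166 ]
scene plug_head [254.8, 282.7] [ 0.6162 -0.2575  0.166 ]
```

View pics/crop1.png

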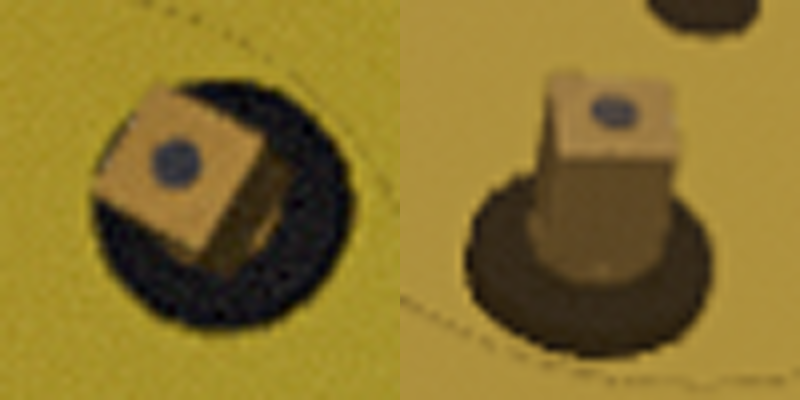

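The crop shows the top face's dimple at about (217,207.4) in the top view and (415.8,201) in the scene view, with the boss around it. I'll fit the top face by colour.

```bash
cat > m2.py <<'E'
from h import *
np.set_printoptions(precision=4,suppress=True)
P={c:read_camera(c) for c in('top','scene')}
C={'top':[(160,85),(265,140),(205,258),(95,185),(176,163)],'scene':[(150,75),(280,85),(272,158),(162,158),(214,112)]}
O={'top':(195,187),'scene':(389,187)}
for c,p in P.items():
    X=np.array([atz(p,[a/8+O[c][0]-.44,b/8+O[c][1]-.44],.184)[:2] for a,b in C[c]])
    print(c,'face',X.tolist(),'mean',X[:4].mean(0),'dimple',X[4],'yaw',[np.degrees(np.arctan2(*(X[(i+1)%4]-X[i])[::-1]))%90 for i in range(4)],[np.linalg.norm(X[(i+1)%4]-X[i]) for i in range(4)])
# lid circle & boss in top: 
def circ(p,mask,z):
    cs=max(cv2.findContours(mask,cv2.RETR_EXTERNAL,cv2.CHAIN_APPROX_NONE)[0],key=cv2.contourArea)
    cs=cv2.convexHull(cs) if z==.142 else cs
    X=np.array([atz(p,q[0],z)[:2] for q in cs]); 
    (a,b),r=cv2.minEnclosingCircle((X*1000).astype(np.float32)); s=np.linalg.lstsq(np.c_[X,np.ones(len(X))],(X**2).sum(1),rcond=None)[0]
    return s[:2]/2,np.sqrt(s[2]+(s[:2]**2).sum()/4),(a,b,r)
p=P['top'];hsv=cv2.cvtColor(p['img'],cv2.COLOR_RGB2HSV)
y=cv2.inRange(hsv,(22,120,120),(35,255,255)); y[:,320:]=0
print('lid',circ(p,y,.13))
for c in P:
    p=P[c];u,v=map(int,proj(p,[[.57,.092,.142]])[0]);g=np.zeros((480,640),np.uint8)
    k=p['img'].max(2)<(45 if c=='top' else 62); g[v-22:v+22,u-22:u+22]=k[v-22:v+22,u-22:u+22]
    print('boss',c,g.sum(),circ(p,g,.142))
# red cap
for c in P:
    p=P[c];hsv=cv2.cvtColor(p['img'],cv2.COLOR_RGB2HSV)
    m=((hsv[...,0]<5)|(hsv[...,0]>175))&(hsv[...,1]>180)&(hsv[...,2]>60);u,v=map(int,proj(p,[[.484,-.228,.05]])[0])
    g=np.zeros((480,640),np.uint8);g[v-45:v+45,u-40:u+40]=m[v-45:v+45,u-40:u+40]
    np.save('red_'+c,g)
    from scipy.optimize import minimize
def cyl(x,y):
    t=np.linspace(0,6.283,40);L=[]
    for r,zs in((.04,(0,.068)),(.013,(.068,.114))): L.append([[x+r*np.cos(a),y+r*np.sin(a),z] for z in zs for a in t])
    return L
def cost(v):
    s=0
    for c,p in P.items():
        m=np.zeros((1920,2560),np.uint8)
        for L in cyl(*v): cv2.fillConvexPoly(m,np.round(cv2.convexHull(proj(p,L).astype(np.float32))*64+24).astype(np.int32),1,shift=4)
        s+=np.abs(cv2.resize(m.astype(np.float32),(640,480),interpolation=cv2.INTER_AREA)-np.load('red_'+c+'.npy')).sum()
    return s
r=minimize(cost,[.484,-.228],method='Nelder-Mead',options=dict(initial_simplex=[[.484,-.228],[.49,-.228],[.484,-.222]]))
print('cap',r.x,r.fun,[np.load('red_'+c+'.npy').sum() for c in P])
E
python3 m2.py
```

```text
top face [[0.5882313045609677, 0.09632949234178807], [0.5752069771312901, 0.0719931023785955], [0.5481064626475095, 0.08503948741296592], [0.5651578616473707, 0.1105755785546081], [0.5700716898965428, 0.09219013868092259]] mean [0.5692 0.091 ] dimple [0.5701 0.0922] yaw [np.float64(61.84524096918069), np.float64(64.29349752822532), np.float64(56.26748779182319), np.float64(58.307842530935154)] [np.float64(0.02760240897885605), np.float64(0.0300773344522191), np.float64(0.030705734947184107), np.float64(0.027117056261145345)]
scene face [[0.5527196894400768, 0.08402983528534419], [0.5697015094543946, 0.11068251758082615], [0.5915605988351629, 0.09344668532274886], [0.5801163159622509, 0.06963208610446431], [0.5712547246355782, 0.0903769750720636]] mean [0.5735 0.0894] dimple [0.5713 0.0904] yaw [np.float64(57.49665326975066), np.float64(51.74431729746216), np.float64(64.33304155520443), np.float64(62.27672691177503)] [np.float64(0.03160296955260031), np.float64(0.027836912583564206), np.float64(0.026421709755478463), np.float64(0.030949480226185086)]
lid (array([0.5296, 0.1362]), np.float64(0.12767650732208266), (529.4702758789062, 136.22706604003906, 128.95408630371094))
boss top 383 (array([0.5688, 0.0903]), np.float64(0.029535601134478347), (568.6760864257812, 90.28759002685547, 29.96061897277832))
boss scene 340 (array([0.5775, 0.0846]), np.float64(0.03160222906089622), (577.978759765625, 85.28479766845703, 33.47001266479492))
cap [ 0.4847 -0.2263] 681.375 [np.uint64(1149), np.uint64(1366)]
```

>>> {"op": "carry_out", "data": {"translation": [[-0.0244,-0.0288,-0.0017],[-0.0244,-0.0288,-0.0017],[-0.0244,-0.0288,-0.0017],[-0.0244,-0.0288,-0.0017],[-0.0244,-0.0288,-0.0017],[-0.0244,-0.0288,-0.0017],[-0.0244,-0.0288,-0.0017],[-0.0244,-0.0288,-0.0017],[-0.0244,-0.0288,-0.0017],[-0.0244,-0.0288,-0.0017]], "turn": [[0,0,0],[0,0,0],[0,0,0],[0,0,0],[0,0,0],[0,0,0],[0,0,0],[0,0,0],[0,0,0],[0,0,0]], "gripper": [-1,-1,-1,-1,-1,-1,-1,-1,-1,-1]}}

```text
time: 2.4
tool_pos: [0.3435, -0.2095, 0.244]
tool_rot: [-3.141, -0.001, -1.349]
contact_force: [0.4, -0.1, 0.5]
opening: 0.0917
```

>>> {"op": "carry_out", "data": {"translation": [[-0.0244,-0.0288,-0.0017],[-0.0244,-0.0288,-0.0017],[-0.0244,-0.0288,-0.0017],[-0.0244,-0.0288,-0.0017],[-0.0244,-0.0288,-0.0017],[-0.0244,-0.0288,-0.0017],[-0.0244,-0.0288,-0.0017],[-0.0244,-0.0288,-0.0017],[-0.0244,-0.0288,-0.0017],[-0.0244,-0.0288,-0.0017]], "turn": [[0,0,0],[0,0,0],[0,0,0],[0,0,0],[0,0,0],[0,0,0],[0,0,0],[0,0,0],[0,0,0],[0,0,0]], "gripper": [-1,-1,-1,-1,-1,-1,-1,-1,-1,-1]}}

```text
time: 3.4
tool_pos: [0.5708, 0.092, 0.2607]
tool_rot: [-3.142, -0.0, -1.349]
contact_force: [0.6, -0.6, 0.7]
opening: 0.0918
```

>>> {"op": "carry_out", "data": {"translation": [[0,0,0],[0,0,0],[0,0,0],[0,0,0],[0,0,0],[0,0,0],[0,0,0],[0,0,0],[0,0,0],[0,0,0]], "turn": [[0,0,-0.141],[0,0,-0.141],[0,0,-0.141],[0,0,-0.141],[0,0,-0.141],[0,0,-0.141],[0,0,-0.141],[0,0,-0.141],[0,0,-0.141],[0,0,-0.141]], "gripper": [-1,-1,-1,-1,-1,-1,-1,-1,-1,-1]}}

```text
time: 4.4
tool_pos: [0.57, 0.0906, 0.2606]
tool_rot: [3.142, 0.0, 0.067]
contact_force: [-0.1, -0.8, -0.0]
opening: 0.0917
```

>>> {"op": "carry_out", "data": {"translation": [[0,0,0],[0,0,0],[0,0,0],[0,0,0],[0,0,0],[0,0,0],[0,0,0],[0,0,0],[0,0,0]], "turn": [[0,0,-0.141],[0,0,-0.141],[0,0,-0.141],[0,0,-0.141],[0,0,-0.141],[0,0,-0.141],[0,0,-0.141],[0,0,0],[0,0,0]], "gripper": [-1,-1,-1,-1,-1,-1,-1,-1,-1]}}

```text
time: 5.3
tool_pos: [0.5701, 0.0906, 0.2607]
tool_rot: [3.142, 0.0, 1.044]
contact_force: [-0.2, -0.1, 0.1]
opening: 0.0919
```

>>> {"op": "carry_out", "data": {"translation": [[0,0,0.022],[0,0,0.022],[0,0,0.022],[0,0,0.022],[0,0,0.0222],[0,0,0],[0,0,0]], "turn": [[0,0,0],[0,0,0],[0,0,0],[0,0,0],[0,0,0],[0,0,0],[0,0,0]], "gripper": [-1,-1,-1,-1,-1,-1,-1]}}

```text
time: 6.0
tool_pos: [0.5702, 0.0906, 0.1508]
tool_rot: [-3.141, 0.0, 1.046]
contact_force: [0.9, 0.1, 0.9]
opening: 0.0917
```

```bash
cat > o.py <<'E'
from h import *
np.set_printoptions(precision=4,suppress=True)
s=robot.observe()
for k in('time','tool_pos','tool_rot','contact_force','torque','opening'):print(k,s[k])
print('q6',s['qpos'][5],'eff6',s['joint_efforts'][5],'yawdeg',np.degrees(s['tool_rot'][2]))
E
python3 o.py; python3 -c "
from h import *
P=[read_camera(c)['img'] for c in('top','scene')]
cv2.imwrite('pics/g1.png',np.hstack([cv2.resize(P[0][150:270,160:280],(400,400)),cv2.resize(P[1][130:270,350:490],(400,400))])[:,:,::-1])"
```

```text
time 6.0
tool_pos [0.5702 0.0906 0.1508]
tool_rot [-3.1415  0.0002  1.0463]
contact_force [0.8797 0.1231 0.8585]
torque [ 0.0121 -0.1712 -0.0298]
opening 0.09170824296265918
q6 -1.0213396037973124 eff6 0.027055857935920358 yawdeg 59.948259392032874
```

View pics/g1.png

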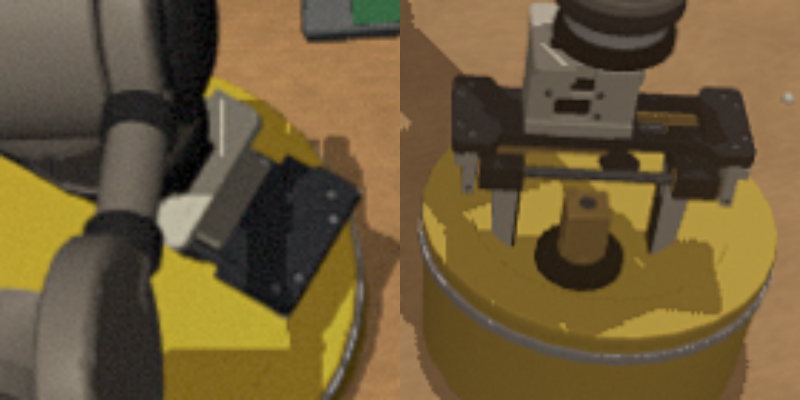

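The open fingers straddle the head, centred and square to its faces (scene crop, head at about (585,225)). Closing now.

>>> {"op": "carry_out", "data": {"translation": [[0,0,0],[0,0,0],[0,0,0],[0,0,0],[0,0,0],[0,0,0],[0,0,0],[0,0,0],[0,0,0],[0,0,0]], "turn": [[0,0,0],[0,0,0],[0,0,0],[0,0,0],[0,0,0],[0,0,0],[0,0,0],[0,0,0],[0,0,0],[0,0,0]], "gripper": [1,1,1,1,1,1,1,1,1,1], "squeeze": 10}}

```text
time: 7.1
tool_pos: [0.5709, 0.0919, 0.1505]
tool_rot: [3.141, -0.003, 1.048]
contact_force: [3.3, 4.7, -3.1]
opening: 0.0299
```

>>> {"op": "carry_out", "data": {"translation": [[0,0,0],[0,0,0],[0,0,0],[0,0,0],[0,0,0]], "turn": [[0,0,0],[0,0,0],[0,0,0],[0,0,0],[0,0,0]], "gripper": [1,1,1,1,1], "squeeze": 55}}

```text
time: 7.6
tool_pos: [0.5709, 0.0919, 0.1505]
tool_rot: [3.141, -0.003, 1.048]
contact_force: [2.9, 4.4, -2.4]
opening: 0.0298
```

```bash
python3 o.py
```

```text
time 7.6
tool_pos [0.5709 0.0919 0.1505]
tool_rot [ 3.1408 -0.0028  1.0482]
contact_force [ 2.8761  4.4444 -2.4115]
torque [ 0.853  -0.6478  0.0113]
opening 0.029804724712794883
q6 -1.0230438311887822 eff6 -0.002364500833209604 yawdeg 60.05577454673263
```

>>> {"op": "carry_out", "data": {"translation": [[0.0014,0,0],[0,0,0],[0,0,0]], "turn": [[0,0,0],[0,0,0],[0,0,0]], "gripper": [1,1,1]}}

```text
time: 7.9
tool_pos: [0.5709, 0.0919, 0.1505]
tool_rot: [3.141, -0.0, 1.048]
contact_force: [1.5, 1.0, -0.3]
opening: 0.0297
```

```bash
python3 o.py
```

```text
time 7.9
tool_pos [0.5709 0.0919 0.1505]
tool_rot [ 3.1414 -0.0004  1.048 ]
contact_force [ 1.5213  1.0269 -0.2642]
torque [ 0.2733 -0.3666 -0.016 ]
opening 0.029746483609264452
q6 -1.0209869098263258 eff6 0.0244912103516981 yawdeg 60.04325468418765
```

>>> {"op": "carry_out", "data": {"translation": [[0,0,0],[0,0,0],[0,0,0],[0,0,0],[0,0,0],[0,0,0],[0,0,0],[0,0,0]], "turn": [[0,0,0.05],[0,0,0.05],[0,0,0.05],[0,0,0.05],[0,0,0.05],[0,0,0.05],[0,0,0.05],[0,0,0.05]], "gripper": [1,1,1,1,1,1,1,1]}}

```text
time: 8.7
tool_pos: [0.5707, 0.0916, 0.1505]
tool_rot: [3.141, 0.0, 0.646]
contact_force: [-0.7, 0.3, -0.5]
opening: 0.0298
```

```bash
python3 o.py
```

```text
time 8.7
tool_pos [0.5707 0.0916 0.1505]
tool_rot [3.1415 0.0003 0.6458]
contact_force [-0.7086  0.3064 -0.4763]
torque [ 0.032  -0.2321  0.061 ]
opening 0.029781347884236906
q6 -0.6189824437617606 eff6 -0.6013732217252254 yawdeg 37.004118836591054
```

>>> {"op": "carry_out", "data": {"translation": [[0,0,0],[0,0,0],[0,0,0],[0,0,0],[0,0,0],[0,0,0]], "turn": [[0,0,0.05],[0,0,0.05],[0,0,0.05],[0,0,0.05],[0,0,0.03],[0,0,0.02]], "gripper": [1,1,1,1,1,1]}}

```text
time: 9.3
tool_pos: [0.5704, 0.0915, 0.1505]
tool_rot: [3.141, 0.001, 0.397]
contact_force: [-0.9, 0.2, 1.3]
opening: 0.0294
```

```bash
python3 o.py|egrep 'torque|force|yaw'
```

```text
contact_force [-0.9251  0.2259  1.3016]
torque [-0.1211 -0.0175  0.1006]
q6 -0.3700140108997705 eff6 -0.08210094412788749 yawdeg 22.741293193989737
```

>>> {"op": "carry_out", "data": {"translation": [[0,0,0],[0,0,0],[0,0,0],[0,0,0],[0,0,0]], "turn": [[0,0,0.025],[0,0,0.025],[0,0,0.025],[0,0,0.025],[0,0,0.02]], "gripper": [1,1,1,1,1]}}

```text
time: 9.8
tool_pos: [0.5704, 0.0915, 0.1505]
tool_rot: [3.141, 0.001, 0.276]
contact_force: [-3.8, -3.2, 2.2]
opening: 0.0299
```

```bash
python3 o.py|egrep 'torque|force|yaw'
```

```text
contact_force [-3.7679 -3.1663  2.1514]
torque [-0.5306  0.5508  0.0752]
q6 -0.24919934347512618 eff6 -0.1480288663879037 yawdeg 15.824774753444288
```

>>> {"op": "carry_out", "data": {"translation": [[0,0,0],[0,0,0],[0,0,0],[0,0,0],[0,0,0]], "turn": [[0,0,0.03],[0,0,0.03],[0,0,0.03],[0,0,0.03],[0,0,0.03]], "gripper": [1,1,1,1,1]}}

```text
time: 10.3
tool_pos: [0.5702, 0.0915, 0.1505]
tool_rot: [3.141, 0.001, 0.126]
contact_force: [-4.5, -4.6, 3.5]
opening: 0.0298
```

```bash
python3 o.py|egrep 'torque|force|yaw'
```

```text
contact_force [-4.488  -4.5974  3.5097]
torque [-0.6297  0.6193  0.0544]
q6 -0.09894705538104541 eff6 -0.3312705550342798 yawdeg 7.2191261595886065
```

>>> {"op": "carry_out", "data": {"translation": [[-0.0009,0.0007,0],[0,0,0],[0,0,0],[0,0,0],[0,0,0]], "turn": [[0,0,0.03],[0,0,0.03],[0,0,0.03],[0,0,0.03],[0,0,0.03]], "gripper": [1,1,1,1,1]}}

```text
time: 10.8
tool_pos: [0.57, 0.0914, 0.1505]
tool_rot: [-3.141, -0.0, -0.024]
contact_force: [-2.1, -0.2, 1.3]
opening: 0.0295
```

```bash
python3 o.py|egrep 'torque|force|yaw'
```

```text
contact_force [-2.139  -0.1554  1.3254]
torque [-0.0826  0.2845  0.0678]
q6 0.04973836003486687 eff6 -0.3343221824616194 yawdeg -1.3761928428355374
```

61° turned, still plain drag (0.068).

>>> {"op": "carry_out", "data": {"translation": [[0,0,0],[0,0,0],[0,0,0],[0,0,0],[0,0,0]], "turn": [[0,0,0.03],[0,0,0.03],[0,0,0.03],[0,0,0.03],[0,0,0.03]], "gripper": [1,1,1,1,1]}}

```text
time: 11.3
tool_pos: [0.5699, 0.0914, 0.1505]
tool_rot: [-3.141, 0.0, -0.174]
contact_force: [-2.7, -0.4, 3.3]
opening: 0.03
```

```bash
python3 o.py|egrep 'torque|force|yaw'
```

```text
contact_force [-2.7342 -0.3882  3.3159]
torque [-0.0628  0.3358  0.0695]
q6 0.1997492621208181 eff6 -0.333761153742671 yawdeg -9.969691780694285
```

>>> {"op": "carry_out", "data": {"translation": [[0,0,0],[0,0,0],[0,0,0],[0,0,0],[0,0,0]], "turn": [[0,0,0.03],[0,0,0.03],[0,0,0.03],[0,0,0.03],[0,0,0.03]], "gripper": [1,1,1,1,1]}}

```text
time: 11.8
tool_pos: [0.5697, 0.0914, 0.1505]
tool_rot: [-3.141, 0.001, -0.324]
contact_force: [-2.7, -0.5, 2.1]
opening: 0.0294
```

```bash
python3 o.py|egrep 'torque|force|yaw'
```

```text
contact_force [-2.7299 -0.4855  2.0808]
torque [-0.0928  0.5115  0.0384]
q6 0.34975755970061667 eff6 -0.33334960229694843 yawdeg -18.56478417250133
```

>>> {"op": "carry_out", "data": {"translation": [[0,0,0],[0,0,0],[0,0,0],[0,0,0],[0,0,0]], "turn": [[0,0,0.03],[0,0,0.03],[0,0,0.03],[0,0,0.03],[0,0,0.03]], "gripper": [1,1,1,1,1]}}

```text
time: 12.3
tool_pos: [0.5696, 0.0915, 0.1505]
tool_rot: [-3.141, 0.001, -0.474]
contact_force: [-4.6, 0.7, 2.8]
opening: 0.0298
```

```bash
python3 o.py|egrep 'torque|force|yaw'
```

```text
contact_force [-4.5588  0.7475  2.773 ]
torque [-0.0791  0.5649  0.05  ]
q6 0.4997310583829873 eff6 -0.3328506276011467 yawdeg -27.15514722236844
```

>>> {"op": "carry_out", "data": {"translation": [[-0.0007,0.0004,0],[0,0,0],[0,0,0],[0,0,0],[0,0,0]], "turn": [[0,0,0.03],[0,0,0.03],[0,0,0.03],[0,0,0.03],[0,0,0.03]], "gripper": [1,1,1,1,1]}}

```text
time: 12.8
tool_pos: [0.5694, 0.0916, 0.1505]
tool_rot: [-3.14, -0.0, -0.624]
contact_force: [-0.7, 2.7, 1.4]
opening: 0.0299
```

```bash
python3 o.py|egrep 'torque|force|yaw'
```

```text
contact_force [-0.7096  2.7021  1.4364]
torque [0.1782 0.1807 0.0483]
q6 0.6498538208071193 eff6 -0.33423579297959805 yawdeg -35.76314328842949
```

>>> {"op": "carry_out", "data": {"translation": [[0,0,0],[0,0,0],[0,0,0],[0,0,0],[0,0,0]], "turn": [[0,0,0.03],[0,0,0.03],[0,0,0.03],[0,0,0.03],[0,0,0.03]], "gripper": [1,1,1,1,1]}}

```text
time: 13.3
tool_pos: [0.5693, 0.0917, 0.1505]
tool_rot: [-3.141, 0.0, -0.774]
contact_force: [-2.1, 2.1, 1.9]
opening: 0.0297
```

```bash
python3 o.py|egrep 'torque|force|yaw'
```

```text
contact_force [-2.1452  2.1204  1.9106]
torque [0.1807 0.2846 0.1121]
q6 0.799730468547076 eff6 -0.23487375117838383 yawdeg -44.342156876677215
```

>>> {"op": "carry_out", "data": {"translation": [[0,0,0],[0,0,0],[0,0,0],[0,0,0]], "turn": [[0,0,0.02],[0,0,0.02],[0,0,0.02],[0,0,0.02]], "gripper": [1,1,1,1]}}

```text
time: 13.7
tool_pos: [0.5692, 0.0917, 0.1505]
tool_rot: [-3.141, 0.001, -0.853]
contact_force: [-1.4, 5.2, 1.1]
opening: 0.0297
```

```bash
python3 o.py|egrep 'torque|force|yaw'
```

```text
contact_force [-1.4055  5.1714  1.0804]
torque [0.7286 0.1589 0.2378]
q6 0.8790543839544864 eff6 -0.015314699267037213 yawdeg -48.88658196543215
```

>>> {"op": "carry_out", "data": {"translation": [[0,0,0],[0,0,0],[0,0,0],[0,0,0]], "turn": [[0,0,0.02],[0,0,0.02],[0,0,0.02],[0,0,0.02]], "gripper": [1,1,1,1]}}

```text
time: 14.1
tool_pos: [0.5692, 0.0917, 0.1505]
tool_rot: [-3.141, 0.001, -0.933]
contact_force: [-1.4, 5.6, 1.3]
opening: 0.0298
```

```bash
python3 o.py|egrep 'torque|force|yaw'
```

```text
contact_force [-1.405   5.6275  1.255 ]
torque [0.679  0.1292 0.2741]
q6 0.9589108144789337 eff6 0.07567619439214468 yawdeg -53.4548733664862
```

>>> {"op": "carry_out", "data": {"translation": [[0,0,0],[0,0,0],[0,0,0],[0,0,0]], "turn": [[0,0,0.02],[0,0,0.02],[0,0,0.02],[0,0,0.01]], "gripper": [1,1,1,1]}}

```text
time: 14.5
tool_pos: [0.5692, 0.0918, 0.1505]
tool_rot: [-3.141, 0.001, -1.003]
contact_force: [-1.8, 6.3, 1.5]
opening: 0.0296
```

```bash
python3 o.py|egrep 'torque|force|yaw'
```

```text
contact_force [-1.8222  6.2681  1.4962]
torque [0.684  0.1167 0.4265]
q6 1.0286588711997293 eff6 0.37592402659356594 yawdeg -57.44460591436706
```

>>> {"op": "carry_out", "data": {"translation": [[0,0,0]], "turn": [[0,0,0]], "gripper": [1]}}

```text
time: 14.6
tool_pos: [0.5691, 0.0918, 0.1505]
tool_rot: [-3.141, 0.001, -1.002]
contact_force: [-2.4, 5.7, 1.5]
opening: 0.0297
```

```bash
python3 o.py|egrep 'torque|force|yaw'
```

```text
contact_force [-2.388   5.7098  1.5007]
torque [0.6673 0.1316 0.2897]
q6 1.0283628162270069 eff6 0.3963650017976761 yawdeg -57.426633298333556
```

Torque is 0.43 / 0.29 at about 16° past the estimated bite (mean of the readings), so I stop, release and lift.

>>> {"op": "carry_out", "data": {"translation": [[0,0,0],[0,0,0],[0,0,0],[0,0,0],[0,0,0],[0,0,0],[0,0,-0.03],[0,0,-0.03],[0,0,-0.03],[0,0,-0.02]], "turn": [[0,0,0],[0,0,0],[0,0,0],[0,0,0],[0,0,0],[0,0,0],[0,0,0],[0,0,0],[0,0,0],[0,0,0]], "gripper": [-1,-1,-1,-1,-1,-1,-1,-1,-1,-1]}}

```text
time: 15.6
tool_pos: [0.5697, 0.0909, 0.2629]
tool_rot: [-3.139, -0.002, -1.002]
contact_force: [1.2, -0.0, 0.0]
opening: 0.0916
```

```bash
python3 o.py|egrep 'torque|force|yaw|pos'
```

```text
tool_pos [0.5697 0.0909 0.2629]
contact_force [ 1.1683 -0.0477  0.0179]
torque [-0.0032 -0.1098 -0.0102]
q6 1.0277121777542084 eff6 -0.0017171566287288442 yawdeg -57.41705614672934
```

```bash
cat > cap.py <<'E'
from h import *
from scipy.optimize import minimize
np.set_printoptions(precision=4,suppress=True)
def fit(x0,z0=0.,cams=('top','scene'),name='cap.png'):
    P={c:read_camera(c) for c in cams};M={};vis=[]
    for c,p in P.items():
        f=p['img'].astype(float);m=(f[...,0]>45)&(f[...,0]>2.6*f[...,1])&(f[...,0]>2.2*f[...,2])
        u,v=map(int,proj(p,[[*x0,z0+.05]])[0]);g=np.zeros((480,640),np.uint8);g[v-50:v+50,u-45:u+45]=m[v-50:v+50,u-45:u+45]
        n,l,s,_=cv2.connectedComponentsWithStats(g);M[c]=(l==1+s[1:,4].argmax()).astype(float)
    def model(p,v):
        m=np.zeros((1920,2560),np.uint8);t=np.linspace(0,6.283,40)
        for r,zs in((.04,(0,.068)),(.013,(.068,.114))):
            L=[[v[0]+r*np.cos(a),v[1]+r*np.sin(a),z0+z] for z in zs for a in t]
            cv2.fillConvexPoly(m,np.round(cv2.convexHull(proj(p,L).astype(np.float32))*64+24).astype(np.int32),1,shift=4)
        return cv2.resize(m.astype(np.float32),(640,480),interpolation=cv2.INTER_AREA)
    x0=np.array(x0)
    for cs in ([c] for c in cams):
        pass
    def run(cs): return minimize(lambda v:sum(np.abs(model(P[c],v)-M[c]).sum() for c in cs),x0,method='Nelder-Mead',options=dict(initial_simplex=[x0,x0+[.006,0],x0+[0,.006]]))
    for cs in [[c] for c in cams]+[list(cams)]:
        r=run(cs);print(cs,r.x,r.fun,[M[c].sum() for c in cs])
    for c,p in P.items():
        u,v=map(int,proj(p,[[*r.x,z0+.05]])[0]);im=p['img'].copy()
        k=cv2.findContours((model(p,r.x)>.5).astype(np.uint8),0,2)[0];o=cv2.resize(im[v-50:v+50,u-50:u+50],(400,400))
        for q in k: cv2.polylines(o,[((q-[u-50,v-50])*4+2).astype(np.int32)],True,(0,255,255),1)
        vis.append(o)
    cv2.imwrite('pics/'+name,np.hstack(vis)[:,:,::-1])
if __name__=='__main__': fit([.4835,-.2285],name='cap1.png')
E
python3 cap.py
```

```text
['top'] [ 0.4842 -0.2255] 103.625 [np.float64(1228.0)]
['scene'] [ 0.4844 -0.2272] 513.5 [np.float64(1349.0)]
['top', 'scene'] [ 0.4847 -0.2266] 619.125 [np.float64(1228.0), np.float64(1349.0)]
```

View pics/cap1.png

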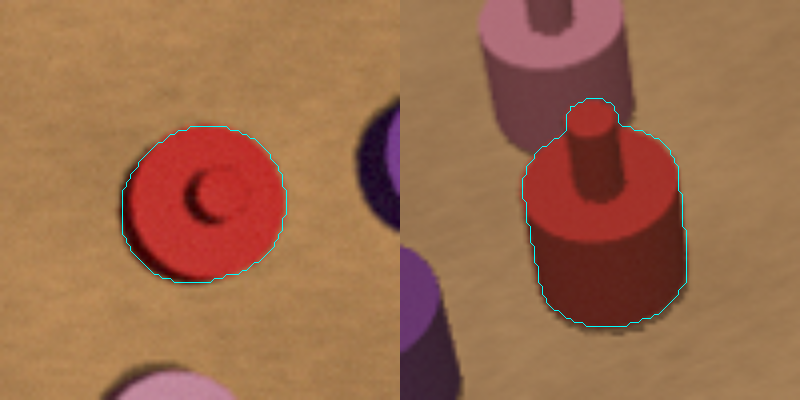

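The overlay outlines the red cap to within about 1 px, so the cap is at (0.4843, -0.226). I'll go there, and grip twice at 90° so the knob is centred in both axes.

>>> {"op": "carry_out", "data": {"translation": [[0.0221,0.0243,0],[0.0221,0.0243,0],[0.0221,0.0243,0],[0.0221,0.0243,0],[0.0221,0.0243,0],[0.0221,0.0243,0],[0.0221,0.0243,0],[0.0221,0.0243,0],[0.0221,0.0243,0],[0.0221,0.0243,0]], "turn": [[0,0,0],[0,0,0],[0,0,0],[0,0,0],[0,0,0],[0,0,0],[0,0,0],[0,0,0],[0,0,0],[0,0,0]], "gripper": [-1,-1,-1,-1,-1,-1,-1,-1,-1,-1]}}

```text
time: 16.7
tool_pos: [0.4825, -0.2271, 0.2592]
tool_rot: [3.141, 0.002, -1.002]
contact_force: [0.6, 0.2, 0.0]
opening: 0.0923
```

>>> {"op": "carry_out", "data": {"translation": [[0,0,0],[0,0,0.03],[0,0,0.03],[0,0,0.03],[0,0,0.03],[0,0,0.03],[0,0,0.02],[0,0,0.01],[0,0,0],[0,0,0]], "turn": [[0,0,0],[0,0,0],[0,0,0],[0,0,0],[0,0,0],[0,0,0],[0,0,0],[0,0,0],[0,0,0],[0,0,0]], "gripper": [-1,-1,-1,-1,-1,-1,-1,-1,-1,-1]}}

```text
time: 17.7
tool_pos: [0.4839, -0.2261, 0.081]
tool_rot: [-3.141, -0.001, -1.002]
contact_force: [0.5, -0.2, 0.3]
opening: 0.0919
```

>>> {"op": "carry_out", "data": {"translation": [[0,0,0.004],[0,0,0],[0,0,0],[0,0,0],[0,0,0],[0,0,0],[0,0,0],[0,0,0],[0,0,0],[0,0,0]], "turn": [[0,0,0],[0,0,0],[0,0,0],[0,0,0],[0,0,0],[0,0,0],[0,0,0],[0,0,0],[0,0,0],[0,0,0]], "gripper": [1,1,1,1,1,1,1,1,1,1], "squeeze": 6}}

```text
time: 18.7
tool_pos: [0.4835, -0.2262, 0.0765]
tool_rot: [3.142, -0.0, -1.002]
contact_force: [-0.3, 0.8, -0.4]
opening: 0.0261
```

>>> {"op": "carry_out", "data": {"translation": [[0,0,0],[0,0,0],[0,0,0],[0,0,0],[0,0,0],[0,0,0]], "turn": [[0,0,0],[0,0,0],[0,0,0],[0,0,0],[0,0,0],[0,0,0]], "gripper": [-1,-1,-1,-1,-1,-1]}}

```text
time: 19.3
tool_pos: [0.4834, -0.2261, 0.0765]
tool_rot: [3.142, -0.0, -1.002]
contact_force: [-0.4, 0.4, 0.9]
opening: 0.0694
```

>>> {"op": "carry_out", "data": {"translation": [[0,0,0],[0,0,0],[0,0,0],[0,0,0],[0,0,0],[0,0,0],[0,0,0],[0,0,0],[0,0,0],[0,0,0]], "turn": [[0,0,-0.1428],[0,0,-0.1428],[0,0,-0.1428],[0,0,-0.1428],[0,0,-0.1428],[0,0,-0.1428],[0,0,-0.1428],[0,0,-0.1428],[0,0,-0.1428],[0,0,-0.1428]], "gripper": [-1,-1,-1,-1,-1,-1,-1,-1,-1,-1]}}

```text
time: 20.3
tool_pos: [0.4834, -0.2261, 0.0765]
tool_rot: [3.142, 0.0, 0.432]
contact_force: [-0.1, -0.2, -1.0]
opening: 0.092
```

>>> {"op": "carry_out", "data": {"translation": [[0,0,0],[0,0,0],[0,0,0],[0,0,0],[0,0,0],[0,0,0],[0,0,0],[0,0,0],[0,0,0],[0,0,0]], "turn": [[0,0,-0.1428],[0,0,0],[0,0,0],[0,0,0],[0,0,0],[0,0,0],[0,0,0],[0,0,0],[0,0,0],[0,0,0]], "gripper": [-1,-1,1,1,1,1,1,1,1,1]}}

```text
time: 21.3
tool_pos: [0.4834, -0.2261, 0.0765]
tool_rot: [3.142, 0.0, 0.569]
contact_force: [-0.1, 0.0, 0.2]
opening: 0.0323
```

>>> {"op": "carry_out", "data": {"translation": [[0,0,0],[0,0,0],[0,0,0],[0,0,0]], "turn": [[0,0,0],[0,0,0],[0,0,0],[0,0,0]], "gripper": [1,1,1,1], "squeeze": 20}}

```text
time: 21.7
tool_pos: [0.4834, -0.2261, 0.0764]
tool_rot: [-3.141, 0.0, 0.569]
contact_force: [0.3, 0.6, -1.6]
opening: 0.0255
```

>>> {"op": "carry_out", "data": {"translation": [[0,0,-0.01],[0,0,-0.02],[0,0,-0.03],[0,0,-0.03],[0,0,-0.03],[0,0,-0.03],[0,0,-0.03],[0,0,-0.03],[0,0,-0.015],[0,0,0]], "turn": [[0,0,0],[0,0,0],[0,0,0],[0,0,0],[0,0,0],[0,0,0],[0,0,0],[0,0,0],[0,0,0],[0,0,0]], "gripper": [1,1,1,1,1,1,1,1,1,1]}}

```text
time: 22.7
tool_pos: [0.4842, -0.2265, 0.3047]
tool_rot: [3.136, -0.002, 0.569]
contact_force: [-0.6, -0.8, -1.7]
opening: 0.0257
```

```bash
python3 o.py; python3 - <<'E'
from h import *
p=read_camera('scene'); print(proj(p,[[.4834,-.2261,.225]])); 
q=robot.observe();x,y=q['tool_pos'][:2];a=q['tool_rot'][2];d=np.array([.57-x,.0924-y]);print(d@[np.cos(a),np.sin(a)],d@[np.sin(a),-np.cos(a)])
save(p,'lift.png')
E
```

```text
time 22.7
tool_pos [ 0.4842 -0.2265  0.3047]
tool_rot [ 3.1362 -0.0023  0.5689]
contact_force [-0.5771 -0.7629 -1.6596]
torque [-0.0381 -0.1881  0.0043]
opening 0.025709453188393436
q6 -1.1498849631663517 eff6 -0.00024193326680688187 yawdeg 32.594510798653594
[[242.03743375 204.38093236]]
0.2444083865149657 -0.22184667825280643
```

View pics/lift.png

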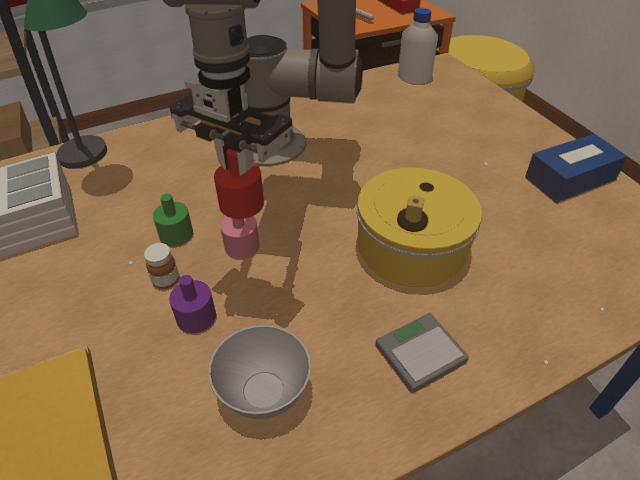

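The red cap hangs upright at (240,190); bowl, scale and jar are undisturbed. Moving it over the bung.

>>> {"op": "carry_out", "data": {"translation": [[0.0244,-0.0222,0],[0.0244,-0.0222,0],[0.0244,-0.0222,0],[0.0244,-0.0222,0],[0.0244,-0.0222,0],[0.0244,-0.0222,0],[0.0244,-0.0222,0],[0.0244,-0.0222,0],[0.0244,-0.0222,0],[0.0244,-0.0222,0]], "turn": [[0,0,0],[0,0,0],[0,0,0],[0,0,0],[0,0,0],[0,0,0],[0,0,0],[0,0,0],[0,0,0],[0,0,0]], "gripper": [1,1,1,1,1,1,1,1,1,1]}}

```text
time: 23.75
tool_pos: [0.569, 0.0937, 0.2999]
tool_rot: [-3.14, 0.003, 0.569]
contact_force: [0.6, -0.1, -1.5]
opening: 0.0257
```

>>> {"op": "carry_out", "data": {"translation": [[0,0,0],[0,0,0],[0,0,0]], "turn": [[0,0,0],[0,0,0],[0,0,0]], "gripper": [1,1,1]}}

```text
time: 24.05
tool_pos: [0.569, 0.0915, 0.3007]
tool_rot: [-3.141, 0.002, 0.568]
contact_force: [-0.3, -0.1, -0.4]
opening: 0.0254
```

```bash
python3 o.py; python3 -c "
import cap;cap.fit([.57,.0924],.225,name='over.png')"
```

```text
time 24.05
tool_pos [0.569  0.0915 0.3007]
tool_rot [-3.1412  0.0017  0.5682]
contact_force [-0.2794 -0.08   -0.3622]
torque [-0.022  -0.1096 -0.0084]
opening 0.025433732603093246
q6 -0.5412959525173332 eff6 -0.000724144047126174 yawdeg 32.55472737120088
['top'] [0.5806 0.0406] 2249.125 [np.float64(201.0)]
['scene'] [0.5689 0.0901] 576.75 [np.float64(1870.0)]
['top', 'scene'] [0.5687 0.0906] 2891.0 [np.float64(201.0), np.float64(1870.0)]
```

View pics/over.png

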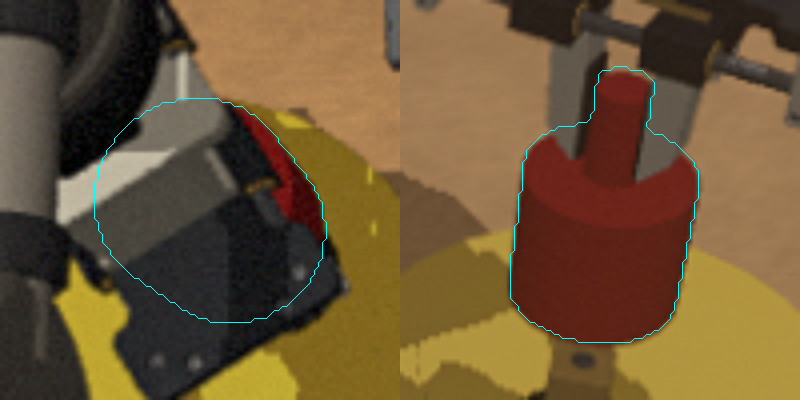

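Cap is upright and over the bung in the scene crop (cap (605,230), bung (585,365)), within about 1.5 mm of the axis. I'll shift 1.3 mm and lower.

>>> {"op": "carry_out", "data": {"translation": [[0.0013,-0.0002,0],[0,0,0.01],[0,0,0.01],[0,0,0.012],[0,0,0.012],[0,0,0.012],[0,0,0.01],[0,0,0.01],[0,0,0.008],[0,0,0]], "turn": [[0,0,0],[0,0,0],[0,0,0],[0,0,0],[0,0,0],[0,0,0],[0,0,0],[0,0,0],[0,0,0],[0,0,0]], "gripper": [1,1,1,1,1,1,1,1,1,1]}}

```text
time: 25.15
tool_pos: [0.5699, 0.0932, 0.2161]
tool_rot: [-3.141, 0.002, 0.569]
contact_force: [-0.2, -0.2, -0.7]
opening: 0.0257
```

>>> {"op": "carry_out", "data": {"translation": [[0,0,0.003],[0,0,0.002],[0,0,0.002],[0,0,0.001],[0,0,0.001],[0,0,0]], "turn": [[0,0,0],[0,0,0],[0,0,0],[0,0,0],[0,0,0],[0,0,0]], "gripper": [1,1,1,1,1,1]}}

```text
time: 25.75
tool_pos: [0.5704, 0.0932, 0.2085]
tool_rot: [3.142, 0.0, 0.569]
contact_force: [-0.3, -1.4, -1.4]
opening: 0.0254
```

>>> {"op": "carry_out", "data": {"translation": [[0,0,0.001],[0,0,0.001],[0,0,0.0005],[0,0,0],[0,0,0]], "turn": [[0,0,0],[0,0,0],[0,0,0],[0,0,0],[0,0,0]], "gripper": [1,1,1,1,1]}}

```text
time: 26.25
tool_pos: [0.5706, 0.0932, 0.2063]
tool_rot: [3.141, -0.0, 0.569]
contact_force: [-0.5, 0.2, 2.3]
opening: 0.0256
```

Contact at the expected height (0.2065). Releasing and lifting away.

>>> {"op": "carry_out", "data": {"translation": [[0,0,0],[0,0,0],[0,0,0],[0,0,0],[0,0,0],[0,0,0],[0,0,0],[0,0,-0.02],[0,0,-0.03],[0,0,-0.03]], "turn": [[0,0,0],[0,0,0],[0,0,0],[0,0,0],[0,0,0],[0,0,0],[0,0,0],[0,0,0],[0,0,0],[0,0,0]], "gripper": [-1,-1,-1,-1,-1,-1,-1,-1,-1,-1]}}

```text
time: 27.25
tool_pos: [0.5702, 0.0932, 0.2867]
tool_rot: [-3.141, 0.001, 0.569]
contact_force: [0.4, 0.8, 0.4]
opening: 0.0916
```

>>> {"op": "carry_out", "data": {"translation": [[-0.02,0.015,-0.01],[-0.02,0.015,0],[-0.02,0.015,0],[-0.02,0.015,0],[-0.02,0.015,0],[-0.02,0.015,0],[-0.02,0.015,0],[-0.02,0.015,0],[0,0,0],[0,0,0]], "turn": [[0,0,0],[0,0,0],[0,0,0],[0,0,0],[0,0,0],[0,0,0],[0,0,0],[0,0,0],[0,0,0],[0,0,0]], "gripper": [-1,-1,-1,-1,-1,-1,-1,-1,-1,-1]}}

```text
time: 28.25
tool_pos: [0.5003, -0.0942, 0.2961]
tool_rot: [-3.142, -0.0, 0.567]
contact_force: [-0.2, 0.7, -0.1]
opening: 0.092
```

```bash
python3 o.py; python3 - <<'E'
import cap; from h import *
np.set_printoptions(precision=4,suppress=True)
cap.fit([.57,.0924],.13,name='fit.png')
P={c:read_camera(c) for c in('top','scene')}
for c,p in P.items():
    for n in('bowl','scale','jar'):
        for r in nets.tip_of(p,n)[:1]: print(c,n,r['score'],atz(p,r['pixel'],0))
a=cv2.imread('pics/fit.png');b=cv2.resize(P['scene']['img'][:,:,::-1],(400,300));t=cv2.resize(P['top']['img'][:,:,::-1],(400,300))
cv2.imwrite('pics/final.png',np.vstack([cv2.resize(a,(800,400))[100:],np.hstack([t,b])])[:600])
E
```

```text
time 28.25
tool_pos [ 0.5003 -0.0942  0.2961]
tool_rot [-3.1416 -0.0005  0.5675]
contact_force [-0.1722  0.6811 -0.133 ]
torque [ 0.0304 -0.112   0.0124]
opening 0.09203324600574325
q6 -0.9045313465363276 eff6 -0.059346507769078016 yawdeg 32.5143667827677
['top'] [0.5704 0.0925] 624.5 [np.float64(1291.0)]
['scene'] [0.5156 0.1386] 1299.8125 [np.float64(657.0)]
['top', 'scene'] [0.5701 0.093 ] 2076.625 [np.float64(1291.0), np.float64(657.0)]
top bowl 0.68 [ 0.7132 -0.2987  0.    ]
top jar 0.65 [ 0.377  -0.3878  0.    ]
scene bowl 0.78 [ 0.7217 -0.2984  0.    ]
scene scale 0.84 [ 0.7749 -0.0082  0.    ]
scene jar 0.59 [ 0.3921 -0.3926  0.    ]
```

View pics/final.png

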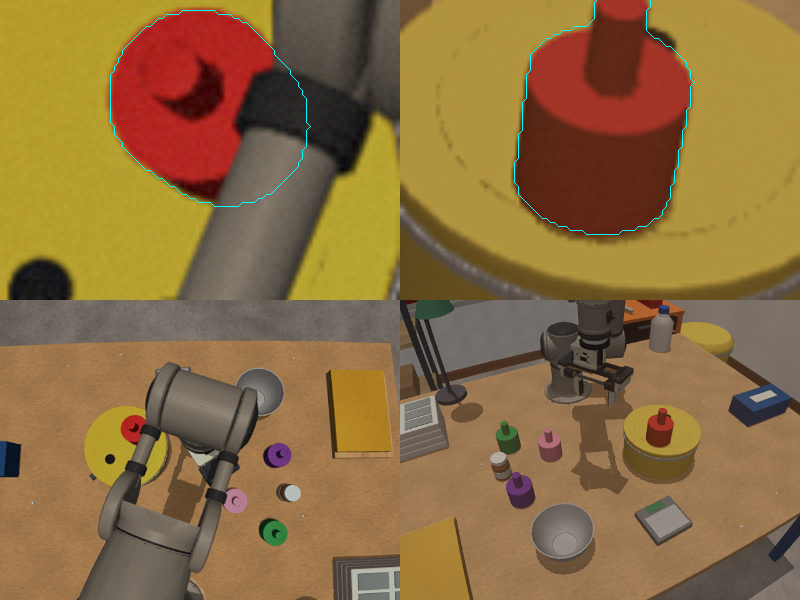

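The cap's outline matches a cap seated flat at lid height on the port axis. The bowl, scale and jar are in place and the gripper is clear, so I hand in.

```bash
python3 -c "
from cell import robot; print(robot.hand_in())"
```

```text
the job is handed in; nothing more can be done
None
```

The bung is tightened and the red cap is on over it, released and clear of the gripper. I handed the job in at about 28 s of the 72 s allowed.

**Bung:** I turned it about 117° clockwise. The torque began to climb about 102° in, and I stopped an estimated 16° past that point. The torque read 0.43 N m at the end of the last turn and 0.29 N m held still. The readings scatter by about 0.05 N m, so the bite angle is only good to about 2°.

**Cap:** The cap touched down at the expected height, with the gripper at 0.206 m. The final pictures show it upright at about (0.570, 0.093), within about 1 mm of the port axis at (0.570, 0.092). The outline fit from the scene camera alone failed, because its colour mask caught only part of the cap. The position therefore rests on the top camera, where part of the cap was hidden by the arm. In the scene picture the cap's outline also looked flush with the lid.

**Bowl, scale and jar:** They look untouched in the pictures. The measured positions agree with the start to within about 6 mm, except one low-confidence jar reading from the scene camera, which is 16 mm off. The top camera puts the jar at its starting position. The scale was found only by the scene camera at the end.

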